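# Dock the soil probes, set the channel switches and start the scan

## Task

Lay every plant-soil probe that is on the table flat in the docking tray, each in the bay whose groove matches its own stem length (longest at the robot's left, shortest at its right), stem down in the groove with its tip near the groove's closed far end and the handle centred on its dark pad; a bay whose probe is missing stays empty. Then set the five little slide switches on the white hub to match the bays, in the same order from left to right: fully on (away from the robot) for a filled bay, fully off (towards the robot) for an empty one. When all that is right, press the hub's round scan button down and let go; leave the other things on the table where they stand.

Things in the scene. Friction and masses are not known exactly. Their poses are not given: they have to be found in the camera images.
- probe1_mid (a point): Soil probe with the longest stem (may be absent), loose, 40-65 g, lying flat: grey handle 44 long x 16 x 16 mm, the same on all probes, with a black band near the stem; square steel stem 8 x 8 x 92 mm from the middle of one end (whole length 136 mm). Any of its four sides may be down. Point: centre of the handle, half-way up (8 mm); x points to the stem's tip. Balances within the handle.
- probe2_mid (a point): Soil probe with the second longest stem (may be absent), loose, 40-65 g, lying flat: grey handle 44 long x 16 x 16 mm, the same on all probes, with a black band near the stem; square steel stem 8 x 8 x 74 mm from the middle of one end (whole length 118 mm). Any of its four sides may be down. Point: centre of the handle, half-way up (8 mm); x points to the stem's tip. Balances within the handle.
- probe3_mid (a point): Soil probe with the middle stem (may be absent), loose, 40-65 g, lying flat: grey handle 44 long x 16 x 16 mm, the same on all probes, with a black band near the stem; square steel stem 8 x 8 x 56 mm from the middle of one end (whole length 100 mm). Any of its four sides may be down. Point: centre of the handle, half-way up (8 mm); x points to the stem's tip. Balances within the handle.
- probe4_mid (a point): Soil probe with the second shortest stem (may be absent), loose, 40-65 g, lying flat: grey handle 44 long x 16 x 16 mm, the same on all probes, with a black band near the stem; square steel stem 8 x 8 x 38 mm from the middle of one end (whole length 82 mm). Any of its four sides may be down. Point: centre of the handle, half-way up (8 mm); x points to the stem's tip. Balances within the handle.
- probe5_mid (a point): Soil probe with the shortest stem (may be absent), loose, 40-65 g, lying flat: grey handle 44 long x 16 x 16 mm, the same on all probes, with a black band near the stem; square steel stem 8 x 8 x 20 mm from the middle of one end (whole length 64 mm). Any of its four sides may be down. Point: centre of the handle, half-way up (8 mm); x points to the stem's tip. Balances within the handle.
- dock: Docking tray, fixed (place and yaw vary), light wood, 165 mm deep (x, away from robot) x 250 wide (y), plate 8 mm thick. Near the robot a flat open strip with 5 dark pads for the handles, 48 mm apart; beyond it 5 grooves for the stems, 16 mm wide between lands 10 mm high (top at 18 mm), longest at the left (+y), shortest right, each ending 5 mm past its own probe's tip. Origin: centre of underside.
- bay1 (a point): Leftmost bay (1, longest groove): where the centre of probe 1's handle (half-way up) belongs when docked, 16 mm above the table; at x -50, y +96 mm from the tray's origin. x points along the groove, away from the robot, as must the stem. Bays 2 to 5, for probes 2 to 5 by stem length, lie 48, 96, 144 and 192 mm to the right (-y).
- hub_mid (a point): Hub: fixed white box 80 deep (x) x 180 wide (y) x 30 mm high (place and yaw vary), beyond the tray. Point: on its top, z 30 mm, middle of the row of switches; x away from the robot, y left along the row. Black switch nubs, 8 (x) x 7 (y) mm, standing 13 mm above the top, at y +44, +22, 0, -22, -44 mm for switches 1 to 5; a nub's middle is at x = -6 mm + joint value.
- sw1 (a joint): Slide switch 1 of the row, counted from the left (+y): for bay 1. 0 = off (nub at the near end of its slot, towards the robot), 0.012 = on (far end). It slides along the hub's x with 1.2 N of friction and stays where left, half-way too.
- sw2 (a joint): Slide switch 2 of the row, counted from the left (+y): for bay 2. 0 = off (nub at the near end of its slot, towards the robot), 0.012 = on (far end). It slides along the hub's x with 1.2 N of friction and stays where left, half-way too.
- sw3 (a joint): Slide switch 3 of the row, counted from the left (+y): for bay 3. 0 = off (nub at the near end of its slot, towards the robot), 0.012 = on (far end). It slides along the hub's x with 1.2 N of friction and stays where left, half-way too.
- sw4 (a joint): Slide switch 4 of the row, counted from the left (+y): for bay 4. 0 = off (nub at the near end of its slot, towards the robot), 0.012 = on (far end). It slides along the hub's x with 1.2 N of friction and stays where left, half-way too.
- sw5 (a joint): Slide switch 5 of the row, counted from the left (+y): for bay 5. 0 = off (nub at the near end of its slot, towards the robot), 0.012 = on (far end). It slides along the hub's x with 1.2 N of friction and stays where left, half-way too.
- scan (a joint): Scan button at the right-hand (-y) end of the hub: white, round, 22 mm across, sprung; 0 = up, 0.006 m = fully down, which takes 4 N.
- scan_top (a point): Middle of the top of the scan button, 86 mm to the right (-y) of the middle of the switch row.
- candle: Bystander, loose, to be left alone: amber candle jar 66 mm across, 75 mm high. Origin: centre of its underside.
- perfume: Bystander, loose, to be left alone: glass perfume bottle 30 x 45 x 85 mm high. Origin: centre of its underside.
- deodorant: Bystander, loose, to be left alone: black bottle 44 mm across, 100 mm high. Origin: centre of its underside.
- bowl: Bystander, loose, to be left alone: blue ceramic bowl 104 mm across, 45 mm high. Origin: centre of its underside.
- tin: Bystander, loose, to be left alone: black and steel tin 52 mm across, 26 mm high. Origin: centre of its underside.
- keydish: Bystander, loose, to be left alone: wooden key dish 84 mm across, 12 mm high. Origin: centre of its underside.
- sprout: Bystander, loose, to be left alone: potted plant, pot 86 mm across, 70 mm high, leaves to about 160 mm. Origin: centre of its underside.
Mind the look-alikes: they are no part of the job. Of the things shaped like the part that bears hub_mid, the white one is meant. Leave any yellow look-alike of the part that bears probe5_mid alone.

How it is judged:
By the outcome, as a careful person would: the job done as asked, in the order asked, and still so for the second after the job is handed in, with the robot touching nothing.
Of probe1, probe2, probe3, probe4, probe5 only 3 to 5 are there at a start; the rules pass over those that are not, and their reading is None.
At some moment in a run one of probe1, probe2, probe3, probe4, probe5 may be knocked a few centimetres aside while the robot is not near it.
Once in a run the grip may slacken for a moment while it holds something.
It also fails if it takes over 210 s, if anything falls off the work surface, if the arm or the gripper's body presses on something with over 40 N, if the wrist force passes 120 N, or if a joint passes its speed limit or range.

## Robot

A 6-joint arm with a two-finger parallel gripper is mounted at the origin on the work surface. World frame = base frame: x ahead of the robot, y to its left, z up, the work surface at z = 0. Lengths are in m, angles in rad, forces in N, time in s.
With the tool pointing down it reaches from about 0.275 to 0.875 m from the base axis. Payload 12.5 kg.
Tool frame: the origin (TCP) lies on the mounting face of the last link; the fingertips stand 173 mm ahead of it and the grasp point (between the pads) lies 155 mm ahead of it (ctrl.tcp_to_tips is the distance from the TCP to the fingertips, in m); z points along the fingers, y is the line along which they close (so a half turn about z gives the same grasp; the last joint's range is limited). The gripper opens to 85 mm and grips with 20 to 120 N. Pads are 22 mm wide; open, the fingers measure 114 mm over their backs; the gripper's body (76 mm by 85 mm) begins 54 mm behind the grasp point. The pads swing forward as they close: fully open they stand 13 mm farther back than shut.
Start: joints at [1.224, 0.351, 1.652, -0, 1.139, -0.085], TCP at [0.142, 0.531, 0.405] pointing down, gripper open.
Joint ranges: [-2.75, 2.75], [-0.79, 2.1], [0.01, 2.65], [-1.57, 4.71], [0.07, 3.14], [-2.87, 2.87]. Speed limits (rad/s): [2.22, 2.22, 2.79, 3.14, 3.14, 3.14].

## Interface

Orientations are given as a rotation vector (axis times angle).
In Python, from workcell import ctrl, inverse_kinematics, capture, get_calibration, job gives the robot as it stands. The module is installed in compiled form; this text tells all that it offers. Calls block until the motion is done:
- ctrl.move_pose(position, orientation): joint-space move of the TCP to a pose.
- ctrl.line_to(position, rate=0.15, orientation=None, contact_N=None): straight line of the TCP; orientation=None keeps the orientation; rate is the mean speed in m/s. With contact_N (N) it stops when the force on the tool has changed by that much, and returns True; else False.
- ctrl.move_j(angles): joint-space move.
- ctrl.move_gripper(opening, strength=None): opening from 0.0 (shut) to 1.0 (fully open); strength is the grip in N (None keeps the last); returns when the fingers have stopped.
- ctrl.dwell(seconds).
- inverse_kinematics(position, orientation): joint angles nearest the present ones, or None.
- capture(name): name is "scene" or "top"; returns (picture, depth): 420x560x3 uint8, red, green, blue; 420x560 float32, m along the optical axis (not along the pixel's ray), 0 where there is no reading.
- get_calibration(name): a dict with "camera_matrix" (3x3 intrinsics, pixels), "dist" ([k1, k2, p1, p2, k3] as OpenCV has them; the pictures are not rectified), "T" (4x4, takes a point from camera to world coordinates). Camera axes: x right, y down, z forward; pixel columns grow to the right and rows downward; lengths in m; the calibration is good to about 2 mm. A picture is of the moment at which its call begins. get_calibration takes no time and is no camera call.
A pose or a line that the arm cannot do raises ctrl.Unreachable and nothing moves.
- job.sign_off(): hands the job in; it is judged then, once.
Readings, each from a call of its own:
- ctrl.get_clock(): time.
- ctrl.get_joint_pos(): joint angles.
- ctrl.get_joint_vel(): joint speeds.
- ctrl.get_tau(): joint torques, N m.
- ctrl.get_ee_pos(): TCP position.
- ctrl.get_orientation(): TCP orientation.
- ctrl.get_wrist_force(): force on the tool from outside, world axes, zero at the start.
- ctrl.get_torque(): the same for the moment, N m.
- ctrl.get_opening(): opening from 0.0 (shut) to 1.0 (fully open).
- ctrl.get_grasp_force(): force on a finger pad.
Only numpy, scipy, OpenCV 4.12 (cv2) and the standard library are available. Lean on these libraries where they do the work, as an engineer would, in place of code of your own. Each camera call takes 0.05 s, during which the arm holds its last target. There are 200 camera calls.

## Working session

There is one attempt and no reset: what is moved stays moved. The work goes in short steps, each a Python script; the robot and the scene stay as the last script left them, time stands still between calls to the robot, and variables do not carry over. Pictures are saved under pics/ and viewed, at most 16 in all, crops included, and the job is handed in when it is done.

```bash
mkdir -p pics; python3 - <<'E'
from workcell import ctrl,capture,get_calibration
import cv2,numpy as np
for n in("scene","top"):
    p,d=capture(n); cv2.imwrite(f"pics/{n}0.png",p[:,:,::-1]); np.save(f"{n}0.npy",d)
    c=get_calibration(n); print(n,np.round(c["camera_matrix"],1).tolist(),c["dist"],np.round(c["T"],3).tolist(),(d>0).mean())
print(ctrl.get_clock(),ctrl.tcp_to_tips,ctrl.get_orientation())
E
```

```text
scene [[437.4, 0.0, 275.3], [0.0, 437.4, 213.4], [0.0, 0.0, 1.0]] [-0.01161348  0.          0.          0.          0.        ] [[0.629, 0.478, -0.613, 1.305], [0.777, -0.408, 0.479, -0.523], [-0.021, -0.778, -0.628, 0.824], [0.0, 0.0, 0.0, 1.0]] 0.9909991496598639
top [[483.8, 0.0, 278.6], [0.0, 483.8, 211.0], [0.0, 0.0, 1.0]] [-0.0083686  0.         0.         0.         0.       ] [[-0.022, -0.985, 0.171, 0.356], [-1.0, 0.022, -0.006, 0.064], [0.002, -0.171, -0.985, 1.298], [0.0, 0.0, 0.0, 1.0]] 0.995875850340136
0.1 0.1734 [-4.09951576e-01 -3.11447439e+00  1.72377942e-03]
```

View pics/scene0.png

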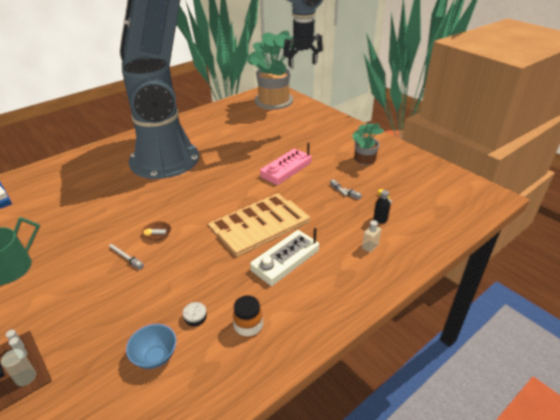

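View pics/top0.png

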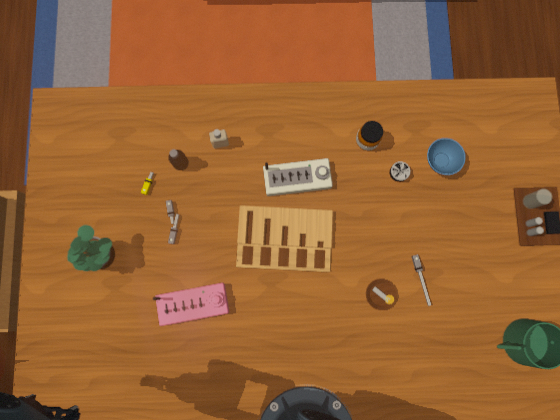

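The top view shows the tray at (285,238), the white hub at (298,177) with a pink look-alike at (192,304), and a yellow look-alike probe at (148,184). Probe candidates are at (421,278), (171,209) and (174,230), plus an unclear object in the key dish at (382,294).

```bash
python3 - <<'E'
import cv2,numpy as np
t=cv2.imread("pics/top0.png")
def z(im,x,y,w,h,W,H): return cv2.resize(im[y:y+h,x:x+w],(W,H),interpolation=cv2.INTER_CUBIC)
a=np.hstack([z(t,135,170,60,80,300,400),z(t,360,245,80,70,457,400)])
s=cv2.imread("pics/scene0.png")
cv2.imwrite("pics/c1.png",a)
cv2.imwrite("pics/c2.png",z(t,230,150,110,125,528,600))
E
```

```text
(no output)
```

View pics/c1.png

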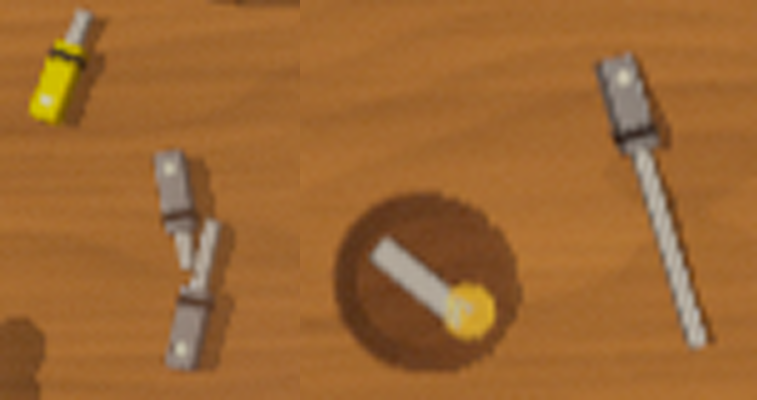

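View pics/c2.png

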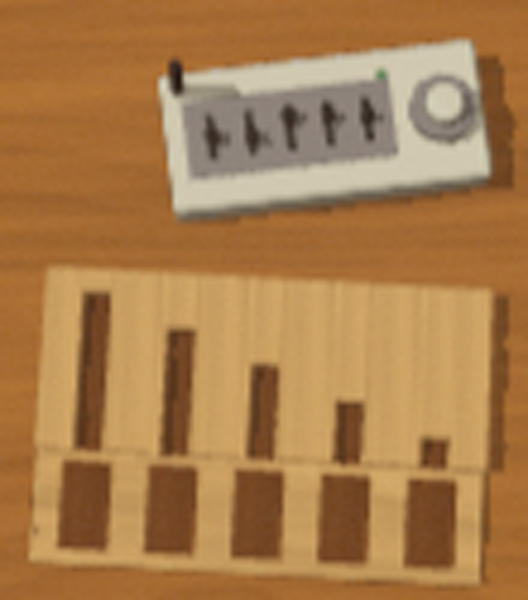

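Candidates seen in the crops:
- **Grey probes:** (421,278) has a very long stem, so probe 1. (171,209) has a short stem, so probe 5. (174,230) has a medium-short stem, so probe 4.
- **Not wanted:** the yellow probe at (148,184), the key and coin in the dish at (382,294), and the pink hub at (192,304).

All the nubs on the white hub look about mid-slot, with some differences between them. Next I'll take metric measurements.

```bash
cat > h.py <<'E'
import cv2,numpy as np
from scipy.spatial.transform import Rotation as R
from workcell import ctrl,capture,get_calibration,inverse_kinematics,job
RES=0.0005
def ortho(name,img,z,x0,x1,y0,y1):
    """rectified metric picture of plane z; row grows with -x, col with -y"""
    c=get_calibration(name); Ti=np.linalg.inv(c["T"])
    X,Y=np.meshgrid(np.arange(x1,x0,-RES),np.arange(y1,y0,-RES),indexing="ij")
    P=np.stack([X,Y,np.full_like(X,z)],-1).reshape(-1,3)
    uv,_=cv2.projectPoints(P,cv2.Rodrigues(Ti[:3,:3])[0],Ti[:3,3],c["camera_matrix"],np.array(c["dist"]))
    uv=uv.reshape(*X.shape,2).astype(np.float32)
    return cv2.remap(img,uv[...,0],uv[...,1],cv2.INTER_LINEAR)
def xy(p,x1,y1): p=np.asarray(p,float); return np.stack([x1-p[...,1]*RES,y1-p[...,0]*RES],-1)
def cast(name,u,v,z):
    c=get_calibration(name); q=cv2.undistortPoints(np.array([[[u,v]]],float),c["camera_matrix"],np.array(c["dist"]))[0,0]
    d=c["T"][:3,:3]@[q[0],q[1],1]; o=c["T"][:3,3]; return o+d*(z-o[2])/d[2]
def cloud(name,d):
    c=get_calibration(name); v,u=np.mgrid[:420,:560]
    q=cv2.undistortPoints(np.stack([u,v],-1).reshape(-1,1,2).astype(float),c["camera_matrix"],np.array(c["dist"])).reshape(420,560,2)
    P=np.concatenate([q*d[...,None],d[...,None]],-1); return P@c["T"][:3,:3].T+c["T"][:3,3]
def down(yaw):
    "tool down, closing line (tool y) at angle yaw+90deg: pads grip across a bar lying along yaw"
    return (R.from_euler("z",yaw)*R.from_euler("x",np.pi)).as_rotvec()
E
python3 - <<'E'
from h import *
D={n:(cv2.imread(f"pics/{n}0.png"),np.load(f"{n}0.npy")) for n in("top","scene")}
for n,pts in dict(top=[(171,209),(174,236),(418,265),(290,258),(245,210),(298,187),(321,172),(266,166)],).items():
    C=cloud(n,D[n][1])
    for u,v in pts: print(n,(u,v),np.round(C[v,u],3))
C=cloud("scene",D["scene"][1]); 
H=np.zeros((420,560))
for n,(u,v) in {}.items(): pass
# ortho pictures
a=ortho("top",D["top"][0],0.012,.20,.50,-.40,.0)
t=ortho("top",D["top"][0],0.012,.24,.54,.1,.5)
im=np.hstack([cv2.resize(t[:,:],(400,300)),cv2.resize(a,(400,300))])
s1=ortho("scene",D["scene"][0],0.012,.24,.54,.1,.5);s2=ortho("scene",D["scene"][0],0.012,.2,.5,-.4,0)
im=np.vstack([im,np.hstack([cv2.resize(s1,(400,300)),cv2.resize(s2,(400,300))])])
cv2.imwrite("pics/o1.png",im)
E
```

```text
top (171, 209) [0.59  0.345 0.021]
top (174, 236) [0.518 0.336 0.018]
top (418, 265) [ 0.427 -0.31   0.013]
top (290, 258) [0.453 0.029 0.008]
top (245, 210) [0.584 0.147 0.017]
top (298, 187) [0.642 0.003 0.028]
top (321, 172) [ 0.676 -0.058  0.051]
top (266, 166) [0.69  0.087 0.071]
```

View pics/o1.png

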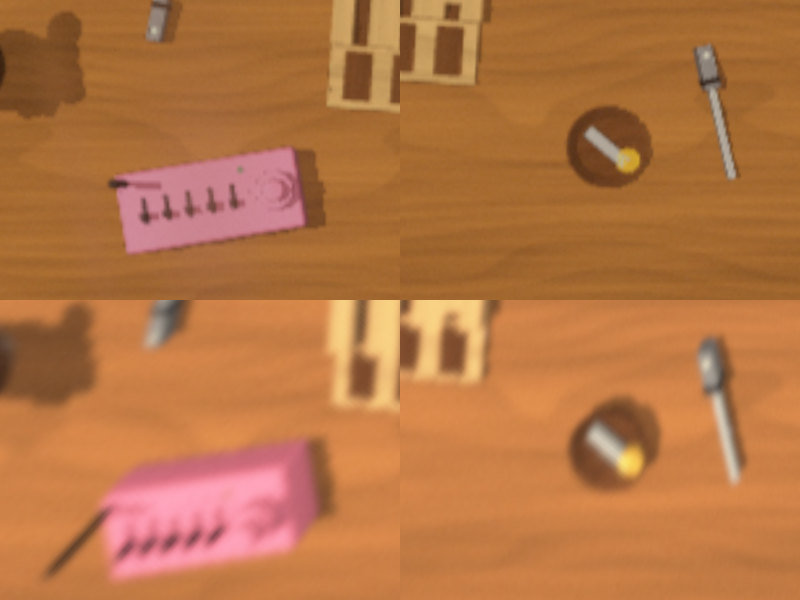

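The rectified views (1 mm per pixel) agree across the two cameras. The right-hand probe's stem runs (712,88) to (733,178), about 92 mm, so it is probe 1. Now contours.

```bash
cat >> h.py <<'E'
def cnts(m,amin,amax=1e9):
    return [c for c in cv2.findContours(m.astype(np.uint8),cv2.RETR_EXTERNAL,cv2.CHAIN_APPROX_NONE)[0] if amin<cv2.contourArea(c)*RES**2*1e6<amax]
def rect(c,x1,y1):
    b=xy(cv2.boxPoints(cv2.minAreaRect(c)),x1,y1); s=[np.linalg.norm(b[1]-b[0]),np.linalg.norm(b[2]-b[1])]
    k=int(s[1]>s[0]); v=(b[1]-b[0],b[2]-b[1])[k]
    return b.mean(0),max(s),min(s),np.arctan2(v[1],v[0])
def grey(o): 
    h=cv2.cvtColor(o,cv2.COLOR_BGR2HSV); return h[...,1]<85
E
python3 - <<'E'
from h import *
T=cv2.imread("pics/top0.png");S=cv2.imread("pics/scene0.png")
for nm,img in(("top",T),("scene",S)):
  for tag,(x0,x1,y0,y1) in dict(L=(.47,.63,.29,.40),P1=(.28,.48,-.37,-.26)).items():
    o=ortho(nm,img,.012,x0,x1,y0,y1); m=grey(o)
    k=cv2.getStructuringElement(cv2.MORPH_ELLIPSE,(21,21))
    hd=cv2.morphologyEx(cv2.morphologyEx(m.astype(np.uint8),cv2.MORPH_CLOSE,np.ones((9,9))),cv2.MORPH_OPEN,k)
    for c in cnts(m,100): r=rect(c,x1,y1); print(nm,tag,"all",np.round(r[0],4),np.round([r[1],r[2],r[3]],3))
    for c in cnts(hd,150): r=rect(c,x1,y1); print(nm,tag,"handle",np.round(r[0],4),np.round([r[1],r[2],r[3]],3))
    if nm=="top" and tag=="L": cv2.imwrite("pics/L.png",np.hstack([cv2.resize(o,None,fx=1.5,fy=1.5),cv2.cvtColor(cv2.resize((m*155+hd*100).astype(np.uint8),None,fx=1.5,fy=1.5),cv2.COLOR_GRAY2BGR)]))
# pads
x0,x1,y0,y1=.40,.62,-.13,.18
for nm,img in(("top",T),("scene",S)):
    o=ortho(nm,img,.008,x0,x1,y0,y1); h=cv2.cvtColor(o,cv2.COLOR_BGR2HSV)
    m=h[...,2]<135
    for c in cnts(m,150,3000): r=rect(c,x1,y1); print(nm,"dark",np.round(r[0],4),np.round([r[1],r[2],r[3]],3))
x0,x1,y0,y1=.60,.74,-.12,.12
o=ortho("top",T,.030,x0,x1,y0,y1);h=cv2.cvtColor(o,cv2.COLOR_BGR2HSV)
m=cv2.morphologyEx((h[...,1]<70).astype(np.uint8),cv2.MORPH_CLOSE,np.ones((15,15)))
for c in cnts(m,3000): r=rect(c,x1,y1); print("hub",np.round(r[0],4),np.round([r[1],r[2],r[3]],3))
o43=ortho("top",T,.043,x0,x1,y0,y1); s43=ortho("scene",S,.043,x0,x1,y0,y1)
cv2.imwrite("pics/hub.png",np.vstack([cv2.resize(o43,None,fx=1.07,fy=1.07),cv2.resize(s43,None,fx=1.07,fy=1.07)]))
E
```

```text
top L all [0.5164 0.3437] [ 0.034  0.016 -0.197]
top L all [0.5588 0.3435] [ 0.043  0.028 -0.147]
top L all [0.6002 0.3521] [ 0.033  0.016 -2.956]
top L handle [0.5229 0.3423] [ 0.047  0.015 -0.197]
top L handle [0.5578 0.3388] [ 0.017  0.013 -1.571]
top L handle [0.5933 0.3508] [ 0.047  0.016 -2.956]
top P1 all [ 0.3875 -0.3166] [ 0.135  0.018 -2.933]
top P1 handle [ 0.4305 -0.3075] [ 0.047  0.018 -2.934]
scene L all [0.558  0.3368] [ 0.124  0.042 -3.059]
scene L handle [0.558  0.3366] [ 0.124  0.042 -3.055]
scene P1 all [ 0.3894 -0.3208] [ 0.142  0.021 -2.917]
scene P1 handle [ 0.3931 -0.3199] [ 0.134  0.021 -2.917]
top dark [ 0.4497 -0.0493] [ 0.047  0.026 -0.079]
top dark [ 0.4534 -0.0014] [ 0.047  0.026 -0.088]
top dark [0.4568 0.0468] [ 0.047  0.026 -0.093]
top dark [0.4605 0.0945] [ 0.047  0.026 -0.092]
top dark [0.4642 0.1423] [ 0.046  0.026 -0.078]
top dark [ 0.4888 -0.0522] [ 0.015  0.013 -0.077]
top dark [ 0.5008 -0.0052] [ 0.034  0.015 -0.071]
top dark [0.5141 0.0424] [ 0.052  0.015 -0.068]
top dark [0.526  0.0901] [ 0.071  0.015 -0.071]
top dark [ 0.5277 -0.0908] [ 0.098  0.009 -0.078]
top dark [0.5394 0.1375] [ 0.088  0.015 -0.07 ]
scene dark [ 0.446  -0.0507] [ 0.034  0.017 -0.124]
scene dark [ 0.4483 -0.0039] [ 0.032  0.016 -0.043]
scene dark [0.4523 0.0444] [ 0.032  0.016 -0.108]
scene dark [0.4555 0.093 ] [ 0.03   0.015 -0.149]
scene dark [0.4593 0.1403] [ 0.029  0.014 -0.048]
scene dark [0.5048 0.0461] [ 0.032  0.006 -0.067]
scene dark [0.5168 0.0939] [ 0.049  0.006 -0.108]
scene dark [0.5307 0.1412] [ 0.065  0.005 -0.071]
scene dark [ 0.5317 -0.0945] [ 0.093  0.008 -0.068]
hub [0.6708 0.0042] [ 0.179  0.083 -1.469]
```

View pics/L.png

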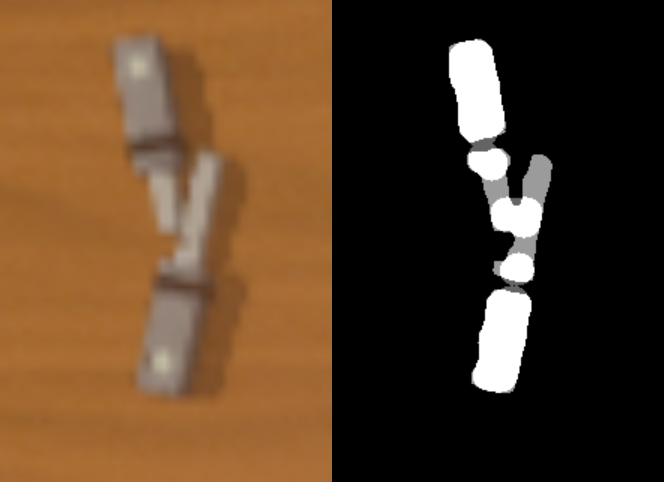

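View pics/hub.png

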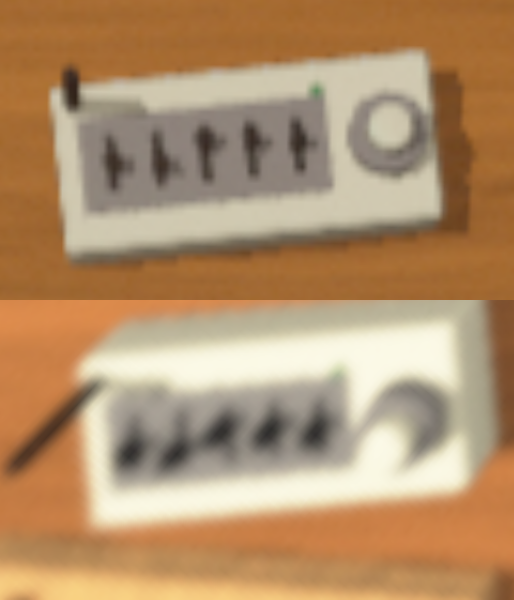

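Measured, with heights from depth agreeing with the text:
- **Probes:** probe 5 is the upper-left one (42 mm handle, about 21 mm stem). Probe 4 is the lower-left one (44 mm handle, 37 mm stem).
- **Tray:** yaw is about -0.073, with bay 1 at (0.464, 0.142).
- **Hub:** the nubs are at mixed positions, so I'll push each one to its end stop.

Next is the pick and place helper, with an IK check before moving.

```bash
cat >> h.py <<'E'
PADS=np.array([[.4642,.1423],[.4605,.0945],[.4568,.0468],[.4534,-.0014],[.4497,-.0493]]); DY=-.0735
HI=.36; TIP=ctrl.tcp_to_tips
def bay(i): 
    u=np.array([-np.sin(DY),np.cos(DY)]); return PADS.mean(0)+u*.048*(3-i)
def choose(p,yaw,q,qyaw):
    for k in(0,1):
        s=[inverse_kinematics([*a,z],down(w+k*np.pi)) for a,w in((p,yaw),(q,qyaw)) for z in(.18,HI)]
        s0=[None if a is None else round(a[5],2) for a in s]
        print("k",k,s0)
        if all(a is not None for a in s): return k*np.pi
    return None
def pick_place(p,yaw,i,dx=0.,go=True):
    q=bay(i)+dx*np.array([np.cos(DY),np.sin(DY)]); k=choose(p,yaw,q,DY)
    if k is None or not go: return
    ctrl.move_gripper(.5)
    ctrl.move_pose([*p,HI],down(yaw+k)); ctrl.line_to([*p,TIP+.06],.25)
    print("touch",ctrl.line_to([*p,TIP+.003],.08,contact_N=6),ctrl.get_ee_pos())
    ctrl.move_gripper(0.,40); z=ctrl.get_ee_pos()[2]
    print("grip",ctrl.get_opening(),ctrl.get_grasp_force())
    ctrl.line_to([*p,HI],.25); print("lift",ctrl.get_opening(),ctrl.get_grasp_force())
    if ctrl.get_opening()<.08: print("LOST"); return
    ctrl.move_pose([*q,HI],down(DY+k)); print("over",ctrl.get_opening(),ctrl.get_grasp_force())
    ctrl.line_to([*q,z+.03],.2); print("touch",ctrl.line_to([*q,z+.008],.04,contact_N=5),ctrl.get_ee_pos(),ctrl.get_opening())
    ctrl.move_gripper(.38); ctrl.line_to([*q,HI],.25)
    print("t",ctrl.get_clock())
E
python3 - <<'E'
from h import *
pick_place([.5207,.342],-.197,4,go=False);pick_place([.5957,.3507],-2.965,5,go=False);pick_place([.4325,-.3071],-2.933,1,go=False)
print([bay(i).round(4) for i in range(1,6)])
pick_place([.5207,.342],-.197,4)
p,d=capture("top"); cv2.imwrite("pics/t1.png",p[:,:,::-1])
E
```

```text
k 0 [np.float64(2.27), np.float64(2.27), np.float64(1.54), np.float64(1.54)]
k 0 [np.float64(-1.28), np.float64(-1.28), np.float64(1.43), np.float64(1.43)]
k 0 [np.float64(-2.48), np.float64(-2.48), np.float64(1.85), np.float64(1.85)]
[array([0.464 , 0.1423]), array([0.4604, 0.0945]), array([0.4569, 0.0466]), array([ 0.4534, -0.0013]), array([ 0.4499, -0.0492])]
k 0 [np.float64(2.27), np.float64(2.27), np.float64(1.54), np.float64(1.54)]
touch False [0.52087755 0.34208234 0.17669756]
grip 0.1741066525439163 39.661540389060974
lift 0.17537700381965474 38.99931728839874
over 0.17079498003750157 39.02352154254913
touch True [ 0.45322721 -0.00129924  0.18494102] 0.17955821789839677
t 9.3167
```

```bash
python3 - <<'E'
from h import *
T=cv2.imread("pics/t1.png")
for tag,(x0,x1,y0,y1) in dict(L=(.45,.66,.26,.44),P1=(.25,.52,-.40,-.2)).items():
    o=ortho("top",T,.014,x0,x1,y0,y1); m=grey(o); m=cv2.morphologyEx(m.astype(np.uint8),cv2.MORPH_CLOSE,np.ones((11,11)))
    for c in cnts(m,250): r=rect(c,x1,y1); print(tag,np.round(r[0],4),np.round([r[1],r[2],r[3]],3))
cv2.imwrite("pics/t1c.png",cv2.resize(T[130:320,130:450],(800,475),interpolation=cv2.INTER_CUBIC))
E
```

```text
L [0.5848 0.3491] [ 0.065  0.016 -2.989]
P1 [ 0.3496 -0.2093] [ 0.037  0.015 -2.273]
P1 [ 0.3873 -0.3161] [ 0.135  0.018 -2.929]
```

View pics/t1c.png

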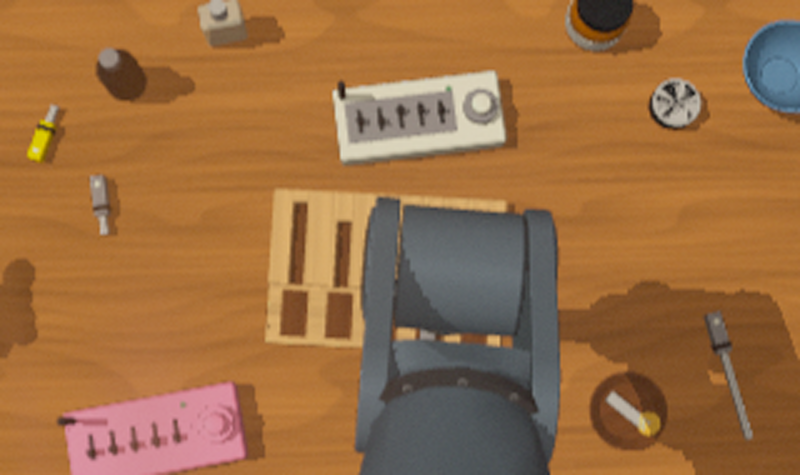

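Probe 5 (100,205) and probe 1 (728,375) haven't moved, and the arm hides bay 4. I'll place probe 5, then look at the tray from a pose off to the right.

```bash
python3 - <<'E'
from h import *
pick_place([.5947,.3506],-2.989,5)
ctrl.move_pose([.4323,-.3064,HI],down(-2.931))
p,d=capture("top"); T=p[:,:,::-1].copy(); cv2.imwrite("pics/t2.png",T)
p,d=capture("scene"); S=p[:,:,::-1].copy();cv2.imwrite("pics/s2.png",S)
x0,x1,y0,y1=.39,.59,-.10,.18
cv2.imwrite("pics/t2c.png",np.vstack([cv2.resize(ortho(n,I,.02,x0,x1,y0,y1),(420,300)) for n,I in(("top",T),("scene",S))]))
E
```

```text
k 0 [np.float64(-1.26), np.float64(-1.26), np.float64(1.43), np.float64(1.43)]
touch False [0.5948883  0.35068447 0.17678308]
grip 0.1777816942460291 39.99388039112091
lift 0.1723376042647289 39.363226890563965
over 0.1722174593744861 39.34853553771973
touch True [ 0.44971231 -0.04912831  0.18504695] 0.1711562540731053
t 19.6917
```

View pics/t2c.png

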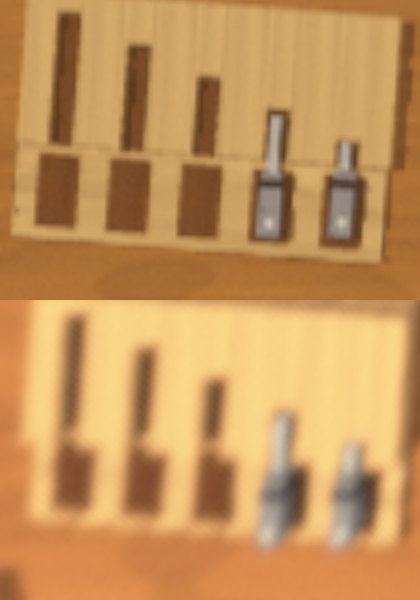

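Probes 4 (272,210) and 5 (345,210) lie centred on their pads with stems in the grooves. Next is probe 1, after checking in the scene view that it hasn't moved.

```bash
python3 - <<'E'
from h import *
S=cv2.imread("pics/s2.png"); x0,x1,y0,y1=.28,.48,-.37,-.26
for c in cnts(grey(ortho("scene",S,.012,x0,x1,y0,y1)),100): r=rect(c,x1,y1); print(np.round(r[0],4),np.round([r[1],r[2],r[3]],3)); 
ok=abs(r[0]-[.3894,-.3208]).max()<.004
if ok:
    pick_place([.4323,-.3064],-2.931,1)
    ctrl.move_pose([.45,.36,HI],down(0))
    p,d=capture("top"); T=p[:,:,::-1].copy(); cv2.imwrite("pics/t3.png",T)
    cv2.imwrite("pics/t3c.png",cv2.resize(T[130:330,200:460],(780,600),interpolation=cv2.INTER_CUBIC))
E
```

```text
[ 0.3894 -0.3209] [ 0.142  0.021 -2.915]
k 0 [np.float64(-2.49), np.float64(-2.49), np.float64(1.85), np.float64(1.85)]
touch False [ 0.43242083 -0.30651296  0.17664138]
grip 0.17196485409435625 39.68794584274292
lift 0.17476287167066368 38.9929336309433
over 0.17397774219529208 38.97909343242645
touch True [0.46380204 0.14229429 0.18497728] 0.17698631806418044
t 32.5667
```

View pics/t3c.png

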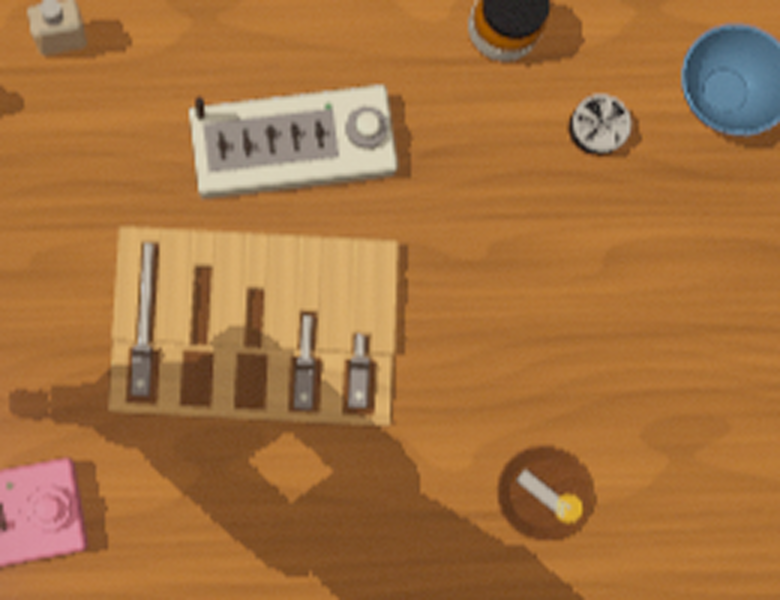

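```bash
python3 - <<'E'
from h import *
T=cv2.imread("pics/t3.png");S=cv2.imread("pics/s2.png")
# hub: plate grey panel & white box at z .030, nub tops at z .043, button ring
x0,x1,y0,y1=.60,.74,-.12,.12
for n,I in(("top",T),("scene",S)):
  o=ortho(n,I,.030,x0,x1,y0,y1);h=cv2.cvtColor(o,cv2.COLOR_BGR2HSV)
  m=cv2.morphologyEx(((h[...,1]<70)&(h[...,2]>110)).astype(np.uint8),cv2.MORPH_CLOSE,np.ones((25,25)))
  m=cv2.morphologyEx(m,cv2.MORPH_OPEN,np.ones((31,31)))
  for c in cnts(m,3000): r=rect(c,x1,y1); print(n,"hub",np.round(r[0],4),np.round([r[1],r[2],r[3]],3))
  p=((h[...,2]<180)&(h[...,1]<70)).astype(np.uint8); p=cv2.morphologyEx(cv2.morphologyEx(p,cv2.MORPH_CLOSE,np.ones((21,21))),cv2.MORPH_OPEN,np.ones((25,25)))
  for c in cnts(p,300): r=rect(c,x1,y1); print(n,"grey",np.round(r[0],4),np.round([r[1],r[2],r[3]],3))
  o=ortho(n,I,.043,x0,x1,y0,y1)
  for c in cnts(o.max(2)<75,15,300): r=rect(c,x1,y1);print(n,"nub",np.round(r[0],4),np.round([r[1],r[2],r[3]],3))
C=cloud("top",np.load("top0.npy")); 
for u,v in((320,172),(322,172),(290,187),(321,174)): print(C[v,u].round(4))
o=ortho("top",T,.043,x0,x1,y0,y1); cv2.imwrite("pics/hub3.png",cv2.resize(o[30:230,40:440],(800,400),interpolation=cv2.INTER_CUBIC))
E
```

```text
top hub [0.6708 0.0042] [ 0.179  0.083 -1.473]
top grey [ 0.6712 -0.0008] [ 0.168  0.052 -1.561]
top nub [0.6626 0.0667] [ 0.012  0.004 -2.839]
top nub [0.6634 0.0446] [ 0.012  0.003 -0.067]
top nub [0.6722 0.0234] [ 0.012  0.005 -2.871]
top nub [0.6744 0.002 ] [ 0.011  0.004 -2.976]
top nub [ 0.675  -0.0198] [0.013 0.005 3.142]
top nub [0.6988 0.0865] [0.014 0.004 3.142]
scene hub [ 0.6792 -0.0061] [ 0.194  0.094 -1.472]
scene grey [0.6672 0.022 ] [ 0.111  0.042 -1.535]
scene grey [ 0.6762 -0.0788] [ 0.047  0.029 -1.571]
scene nub [0.6681 0.0379] [ 0.01   0.005 -0.785]
scene nub [0.669  0.0586] [ 0.01   0.006 -0.644]
scene nub [0.6781 0.0169] [ 0.011  0.006 -0.785]
scene nub [ 0.6785 -0.0056] [ 0.011  0.006 -0.675]
scene nub [ 0.6789 -0.0273] [ 0.011  0.006 -0.278]
[ 0.6752 -0.0554  0.0536]
[ 0.6748 -0.0606  0.0546]
[0.6412 0.0244 0.0318]
[ 0.6702 -0.0581  0.0515]
```

View pics/hub3.png

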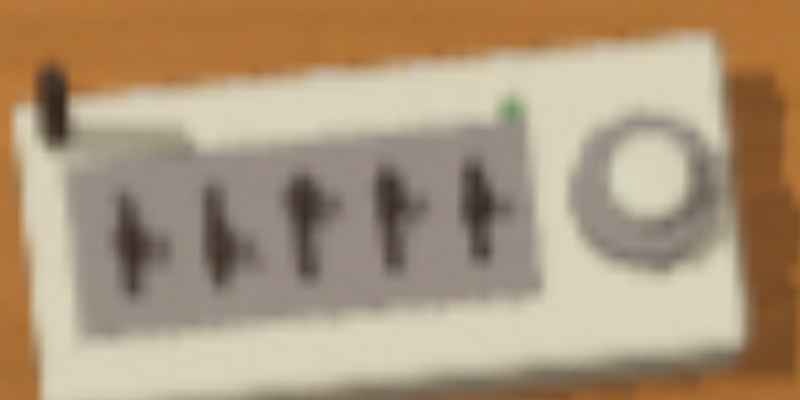

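All three probes are docked well: (142,375), (305,385) and (359,385). The hub row centre is about (0.670, 0.023) with yaw 0.10. Nubs 1 and 2 (130,245 / 220,245) sit near off, and 3 to 5 sit further on. I'll check the antenna height, then push each switch to its end stop.

```bash
cat >> h.py <<'E'
HM=np.array([.670,.023]); HY=.0998
def hub(x,y): c,s=np.cos(HY),np.sin(HY); return HM+[c*x-s*y,s*x+c*y]
def hubinv(p): c,s=np.cos(HY),np.sin(HY); d=np.asarray(p[:2])-HM; return np.array([c*d[0]+s*d[1],-s*d[0]+c*d[1]])
def push(i,on,yaw,z=.036):
    s=1 if on else -1; y=.066-.022*i
    a,b=hub(-s*.034,y),hub(s*.008,y)
    ctrl.move_pose([*a,TIP+.12],down(yaw)); c=ctrl.line_to([*a,TIP+z],.15,contact_N=8)
    if c: print("hit deck",ctrl.get_ee_pos()); ctrl.line_to([*a,TIP+.12]); return
    f0=ctrl.get_wrist_force(); c=ctrl.line_to([*b,TIP+z],.03,contact_N=6)
    e=ctrl.get_ee_pos(); print("sw",i,on,"stop",c,"hub",hubinv(e).round(4),"F",(ctrl.get_wrist_force()-f0).round(1))
    back=hub(*(hubinv(e)-[s*.006,0])); ctrl.line_to([*back,TIP+z],.05); ctrl.line_to([*back,TIP+.12],.2)
E
python3 - <<'E'
from h import *
C=cloud("scene",np.load("scene0.npy")); m=(C[...,0]>.66)&(C[...,0]<.74)&(C[...,1]>.06)&(C[...,1]<.12)&(C[...,2]>.04)&(C[...,2]<.3)
print("antenna",C[m][C[m][:,2].argsort()][-5:].round(3))
C=cloud("top",np.load("top0.npy")); m=(C[...,0]>.66)&(C[...,0]<.74)&(C[...,1]>.06)&(C[...,1]<.12)&(C[...,2]>.05)
print(C[m].round(3))
ctrl.move_gripper(0.)
print(ctrl.get_opening())
ys=[y for y in(HY+np.pi/2,HY-np.pi/2) if inverse_kinematics([*hub(0,0),TIP+.04],down(y)) is not None]
for y in ys: print(y,inverse_kinematics([*hub(0,0),TIP+.04],down(y)).round(2))
y=min(ys,key=lambda y:abs(inverse_kinematics([*hub(0,0),TIP+.04],down(y))[5]))
push(1,True,y)
E
```

```text
antenna [[0.699 0.083 0.08 ]
 [0.694 0.083 0.08 ]
 [0.69  0.084 0.08 ]
 [0.693 0.081 0.081]
 [0.694 0.087 0.081]]
[[0.695 0.089 0.081]
 [0.695 0.087 0.082]
 [0.695 0.084 0.082]
 [0.693 0.089 0.079]
 [0.693 0.087 0.081]
 [0.693 0.084 0.081]
 [0.689 0.089 0.083]
 [0.689 0.087 0.085]
 [0.69  0.084 0.081]
 [0.689 0.09  0.074]
 [0.69  0.087 0.071]
 [0.691 0.084 0.068]
 [0.69  0.09  0.061]
 [0.69  0.087 0.061]
 [0.689 0.085 0.065]
 [0.689 0.087 0.055]]
-0.0008051706887622816
1.6705963267948967 [-0.04  0.79  1.43 -0.    0.92 -0.13]
sw 1 True stop True hub [-0.0082  0.044 ] F [1.  0.3 6.4]
```

```bash
cat >> h.py <<'E'
def look(fn):
    ctrl.move_pose([.45,.30,HI],ctrl.get_orientation()); ctrl.dwell(.3)
    T=capture("top")[0][:,:,::-1].copy(); cv2.imwrite(f"pics/{fn}_full.png",T)
    o=ortho("top",T,.043,.60,.74,-.12,.12)
    for c in sorted(cnts(o.max(2)<75,15,300),key=lambda c:c[:,0,0].mean()): print("nub",(1e3*hubinv(rect(c,.74,.12)[0])).round(1))
    cv2.imwrite(f"pics/{fn}.png",cv2.resize(o[30:230,40:440],(800,400),interpolation=cv2.INTER_CUBIC))
E
python3 - <<'E'
from h import *
f=ctrl.get_wrist_force(); look("h4"); print(f.round(1),ctrl.get_wrist_force().round(1))
E
```

```text
nub [34.7 60.3]
nub [-0.3 45. ]
nub [-3.9 22.3]
nub [2.7 0.3]
nub [  1.9 -21.5]
nub [  1.  -43.1]
[-0.8  0.9 -0.8] [ 0.  -0.7 -0.2]
```

View pics/h4.png

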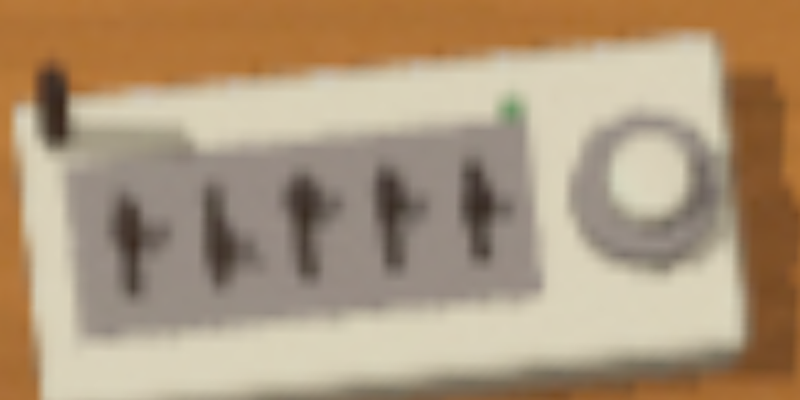

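Nub 1 moved only part-way because the stop triggered on a vertical force of 6 N. I'll retry slightly higher with a larger threshold.

```bash
sed -i 's/z=.036/z=.0375/; s/,.03,contact_N=6/,.03,contact_N=12/' h.py; python3 - <<'E'
from h import *
y=HY+np.pi/2
push(1,True,y)
look("h5")
E
```

```text
sw 1 True stop True hub [-0.0047  0.044 ] F [-4.2  0.2  2.3]
nub [34.7 60.3]
nub [ 1.5 44.8]
nub [-3.7 22.3]
nub [1.5 0.2]
nub [  2.2 -21.4]
nub [  0.7 -43. ]
```

View pics/h5.png

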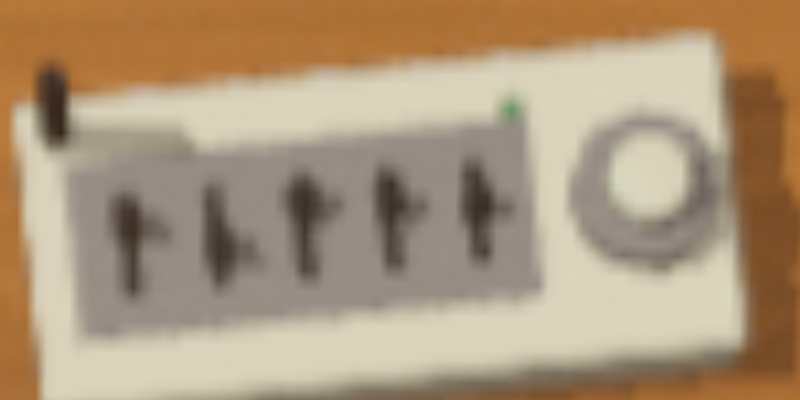

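Nub 1 (130,212) now sits at the far end. I'll push the others slowly. If the "on" switches all stop at the same tip x, that is the end stop.

```bash
sed -i 's/,.03,contact_N=12/,.02,contact_N=15/' h.py; python3 - <<'E'
from h import *
y=HY+np.pi/2
for i in(1,4,5): push(i,True,y)
for i in(3,2): push(i,False,y)
look("h6"); print(ctrl.get_clock())
E
```

```text
sw 1 True stop True hub [-0.0045  0.044 ] F [-4.5 -0.9  4.5]
sw 4 True stop True hub [-0.0046 -0.022 ] F [-2.8 -0.3  3.7]
sw 5 True stop True hub [-0.0046 -0.044 ] F [-3.3  1.   3.2]
sw 3 False stop True hub [ 0.0021 -0.    ] F [2.8 0.2 0.8]
sw 2 False stop True hub [0.0021 0.022 ] F [ 4.6 -0.6  1.8]
nub [34.9 60.1]
nub [ 2.  44.8]
nub [-5.6 21.9]
nub [-4.5  0.2]
nub [  2.1 -21.6]
nub [  2.5 -43.3]
63.925
```

View pics/h6.png

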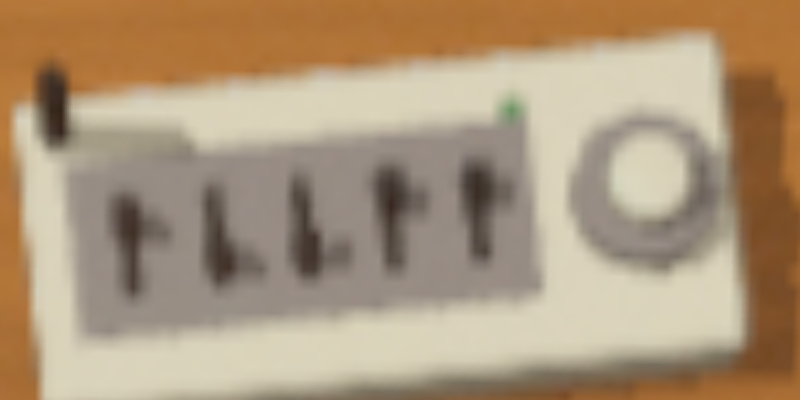

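The end stops agree: "on" at -4.6 mm and "off" at +2.1 mm. The picture shows nubs 1, 4 and 5 far and 2 and 3 near. I'll check the tray once more, then press.

```bash
python3 - <<'E'
import cv2
T=cv2.imread("pics/h6_full.png"); cv2.imwrite("pics/h6c.png",cv2.resize(T[130:320,130:450],(800,475),interpolation=cv2.INTER_CUBIC))
E
```

View pics/h6c.png

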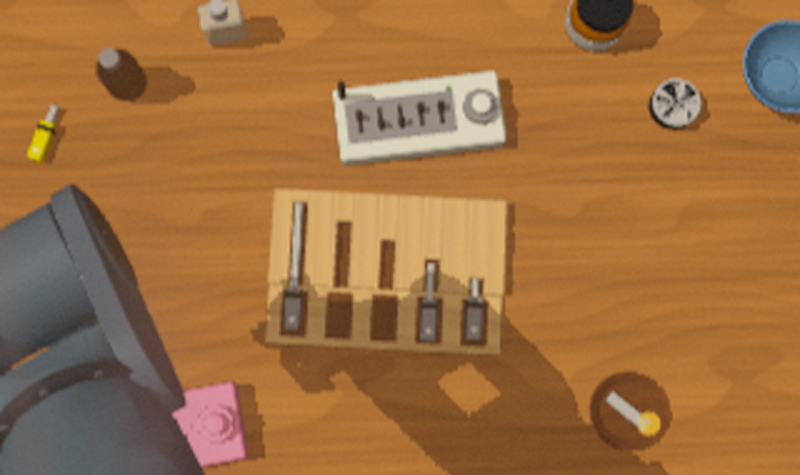

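Probes 1, 4 and 5 are docked at (292,312), (429,320) and (474,320), and the bystanders haven't moved. Pressing the button.

```bash
python3 - <<'E'
from h import *
b=hub(-.0012,-.086); y=HY+np.pi/2
ctrl.move_pose([*b,TIP+.12],down(y)); ctrl.line_to([*b,TIP+.062],.15); f0=ctrl.get_wrist_force()
z=[]
for n in(2,14):
    c=ctrl.line_to([*b,TIP+.034],.02,contact_N=n); z.append(ctrl.get_ee_pos()[2]-TIP); print(n,c,z[-1],(ctrl.get_wrist_force()-f0).round(1))
ctrl.dwell(.3); ctrl.line_to([*b,TIP+.12],.1)
look("h7"); print(ctrl.get_clock())
E
```

```text
2 True 0.04796371006777861 [-0.8  0.2  1.8]
14 True 0.04600911045522585 [-3.2  0.6  7. ]
nub [34.9 60.1]
nub [ 1.2 44.9]
nub [-5.3 21.9]
nub [-4.5  0.2]
nub [  2.9 -21.4]
nub [  2.2 -42.9]
70.3167
```

View pics/h7.png

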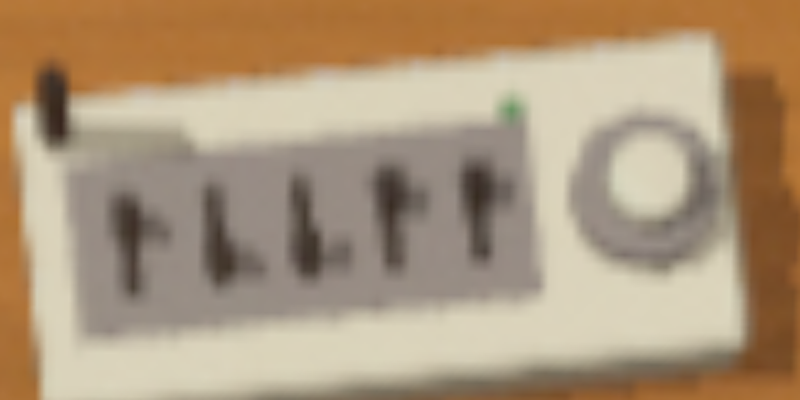

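```bash
python3 - <<'E'
from h import *
p,d=capture("top"); C=cloud("top",d); b=hub(-.0012,-.086)
r=np.hypot(C[...,0]-b[0],C[...,1]-b[1])
for a,c in((0,.008),(.012,.014),(.014,.016),(.016,.019),(.021,.024)):
    m=(r>=a)&(r<c); print(a,np.round(np.percentile(C[m][:,2],[10,50,90]),4),m.sum())
E
```

```text
0 [0.0499 0.0527 0.0554] 27
0.012 [0.0387 0.0427 0.0463] 18
0.014 [0.0404 0.0426 0.0451] 28
0.016 [0.0325 0.0412 0.0449] 48
0.021 [0.0282 0.0313 0.0333] 49
```

The button top is at about 0.052 m and its collar at about 0.042 m. The press hit a firm stop at 0.046 m, so the button went the full 6 mm and has sprung back up. Handing in.

```bash
python3 -c "
from workcell import job
print(job.sign_off())"
```

```text
the job is handed in; nothing more can be done
None
```

I docked probes 1, 4 and 5 in their bays (2 and 3 were not on the table), set the switches to on-off-off-on-on, pressed and released the scan button, and handed the job in; no verdict was returned.

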